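# Put a mixed set of board parts into their own nests of the kitting tray

### The job

Finish the kit of parts in the tray: each of the five parts (hex standoff, small capacitor, large capacitor, relay, heat sink) must end up standing upright on the floor of the nest whose pocket has its shape and size, and be let go. The large capacitor, relay and heat sink lie out on the bench; the standoff and the small capacitor were each put by mistake into the next larger round nest and must be moved to their own, which has to happen before the nests' rightful parts can go in.

Things in the scene. Friction and masses are not known exactly. Their poses are not given: they have to be found in the camera images.
- standoff_mid (a point): brass hexagonal standoff, 13 mm across flats, 15 mm across corners, 54 mm tall with a stud on top, 30 g; standing upright, at the start in the small capacitor's nest by mistake. The point is its centre, 27 mm above its foot; z is its long axis, up; its flats face +y and -y, so that it measures 13 mm along its y
- small_capacitor_mid (a point): small black can capacitor, 26 mm diameter, 40 mm tall, 30 g; standing upright, at the start in the large capacitor's nest by mistake. The point is its centre, 20 mm above its foot; z is its axis, up
- large_capacitor_mid (a point): large blue can capacitor, 37 mm diameter, 52 mm tall, 60 g; standing upright on the bench. The point is its centre, 26 mm above its foot; z is its axis, up
- relay_mid (a point): plug-in relay, a grey box with a dark foot, 28 mm (its x) by 21 mm (its y), 38 mm tall, 45 g; standing on the bench on its foot. The point is its centre, 19 mm above its foot; z up
- heat_sink_mid (a point): finned aluminium heat sink, 44 mm (its x) by 60 mm (its y), 25 mm tall, 120 g; lying on the bench with its fins up. The point is its centre, 12.5 mm above its foot; z up
- nest_standoff_floor (a point): The standoff's nest: fixed grey block 77 x 69 x 18 mm, one of six set in any order in a low aluminium tray (pitch 78 mm along their x, 70 mm along their y), with one round pocket of 24 mm diameter, the smallest round one, 12 mm deep with chamfered mouth. The point is the centre of the pocket's floor, 9 mm above the bench (block top at 21 mm); axes are the block's, z up. Empty at the start.
- nest_small_capacitor_floor (a point): The small capacitor's nest: fixed grey block 77 x 69 x 18 mm, one of six set in any order in a low aluminium tray (pitch 78 mm along their x, 70 mm along their y), with one round pocket of 36 mm diameter, the middle one of the round ones, 12 mm deep with chamfered mouth. The point is the centre of the pocket's floor, 9 mm above the bench (block top at 21 mm); axes are the block's, z up. At the start the standoff stands in it, up to 6 mm off its centre.
- nest_large_capacitor_floor (a point): The large capacitor's nest: fixed grey block 77 x 69 x 18 mm, one of six set in any order in a low aluminium tray (pitch 78 mm along their x, 70 mm along their y), with one round pocket of 45 mm diameter, the largest round one, 12 mm deep with chamfered mouth. The point is the centre of the pocket's floor, 9 mm above the bench (block top at 21 mm); axes are the block's, z up. At the start the small capacitor stands in it, up to 7 mm off its centre.
- nest_relay_floor (a point): The relay's nest: fixed grey block 77 x 69 x 18 mm, one of six set in any order in a low aluminium tray (pitch 78 mm along their x, 70 mm along their y), with one rectangular pocket of 37 mm (its x) by 30 mm (its y), 12 mm deep with chamfered mouth. The point is the centre of the pocket's floor, 9 mm above the bench (block top at 21 mm); axes are the block's, z up. Empty at the start.
- nest_heat_sink_floor (a point): The heat sink's nest: fixed grey block 77 x 69 x 18 mm, one of six set in any order in a low aluminium tray (pitch 78 mm along their x, 70 mm along their y), with one rectangular pocket of 68 mm (its x) by 52 mm (its y), the heat sink's 60 mm side lies along the nest's x, 12 mm deep with chamfered mouth. The point is the centre of the pocket's floor, 9 mm above the bench (block top at 21 mm); axes are the block's, z up. Empty at the start.
Things that resemble listed ones, but are neither listed nor needed, are in the scene too. Leave any brown or red look-alike of the part that bears small_capacitor_mid alone.

How it is judged:
By the outcome, as a careful person would: the job done as asked, in the order asked, and still so for the second after the job is handed in, with the robot touching nothing.
It also fails if it takes over 128 s, if anything falls off the work surface, if the arm or the gripper's body presses on something with over 40 N, if the wrist force passes 120 N, or if a joint passes its speed limit or range.

### The arm

A 6-joint arm with a two-finger parallel gripper is mounted at the origin on a cart in front of the work surface, level with it; the furniture and walls round the work are solid. World frame = base frame: x ahead of the robot, y to its left, z up, the work surface at z = 0. Lengths are in m, angles in rad, forces in N, time in s.
With the tool pointing down it reaches from about 0.35 to 0.775 m from the base axis. Payload 7.3 kg.
Tool frame: the origin (TCP) lies on the centre line of the jaws, within the pads' length; the fingertips stand 17 mm ahead of it and the grasp point (between the pads) lies 2 mm behind it (robot.tcp_to_tips is the distance from the TCP to the fingertips, in m); z points along the fingers, y is the line along which they close (so a half turn about z gives the same grasp; the last joint's range is limited). The gripper opens to 92 mm and grips with 3 to 60 N. Pads are 19 mm wide; open, the fingers measure 130 mm over their backs; the gripper's body (75 mm by 190 mm) begins 47 mm behind the grasp point.
Start: joints at [1.076, 0.342, 1.524, -0, 1.275, -0.146], TCP at [0.179, 0.493, 0.244] pointing down, gripper open.
Joint ranges: [-2.53, 2.53], [-0.77, 2.02], [0.04, 2.7], [-1, 4.14], [0.28, 2.66], [-3.11, 3.11]. Speed limits (rad/s): [2.57, 2.57, 3.14, 3.14, 3.14, 3.14].

### API

Orientations are given as [roll, pitch, yaw] about the fixed x, y, z axes, in that order (R = Rz(yaw) Ry(pitch) Rx(roll)).
In Python, from cell import robot gives the robot as it stands. The module is installed in compiled form; this text tells all that it offers.
- The arm moves only by the tool carry_out, never from a script. Its argument "commands" is a list of rows, each a list of 3 entries, a list of its own where there are three numbers: the shift along the tool's x, y, z in m, then the turn about the tool's z in rad, then the opening, from 0 (shut) to 1 (fully open). In form: [[[dx, dy, dz], yaw, claw], ...]. A call has 1 to 20 rows; each row shifts and turns the commanded pose from where the row before left it, along the tool's axes as they then stand; what a row does not reach is not made up. A row lasts 1/8 s, in which the tool goes at most 62.5 mm and 10.7 degrees, less where a joint would pass 70% of its speed; a pose out of reach is approached as far as the arm can. A call is refused whole if a number of a shift passes 0.0625 or a number of a turn 0.188, either way. A call with a gripper value outside its range is refused whole. The fingers move at their own pace and stop on an object; "newtons" is the grip in N (left out, the last holds). Time passes only in rows, so rows that do not move let the fingers close. It gives the time, the measured TCP pose, the force, the opening and the grip force at its end, in the units of the state.
- robot.observe(): the state, without advancing time (a new reading comes with each control period).
- robot.read_camera(name): name is "side" or "top"; returns a dict with "pixels" (420x560x3 uint8, red, green, blue), "fx", "fy", "cx", "cy" (pixels), "k1" (the pictures are not rectified: a ray, as slopes to the right and down, at radius r is drawn at 1 + k1 r^2 times it, then the intrinsics apply), "view" (4x4, takes a point from world to camera coordinates). Camera axes: x right, y up, looking along -z (the intrinsics and any distortion apply to the point x, -y, -z); pixel columns grow to the right and rows downward; lengths in m; the calibration is good to about 2 mm. A picture is of the moment at which its call begins. There is no depth.
- robot.hand_in(): hands the job in; it is judged then, once.
Trained networks look in a picture, given as the dict that the camera call returned (one of the last four; its "shot" number tells which), for a name from the list of things; names that differ only in an ending like _2 or _b are one class to them, and where a whole thing is asked for, a point or a joint stands for the part that bears it (a point fixed in the world has none). Each returns a list of dicts, best first, with "p" (0 to 1); they miss things now and then, are a little off and sometimes report something else, mostly with a low value. They report only what shows in the picture. A call takes as long as a camera call. They do not tell look-alikes from the thing itself.
- robot.find_in(picture, name): "at" ([column, row] in pixels, amid what is visible of it).
- robot.tip_of(picture, name): "at" ([column, row] in pixels: a listed point, or the origin of a listed thing).
The state is a dict: "time": time; "qpos": joint angles; "qvel": joint speeds; "joint_efforts": joint torques, N m; "tool_pos": TCP position; "tool_rot": TCP orientation; "contact_force": force on the tool from outside, world axes, zero at the start; "torque": the same for the moment, N m; "opening": finger opening in m; "grip_force": force on a finger pad.
Only numpy, scipy, OpenCV 4.12 (cv2) and the standard library are available. Lean on these libraries where they do the work, as an engineer would, in place of code of your own. Each camera call takes 0.05 s, during which the arm holds its last target. There are 200 camera calls.

## Working session

There is one attempt and no reset: what is moved stays moved. The work goes in short steps, Python scripts to look and compute and a tool call to move; the robot and the scene stay as the last step left them, time stands still between calls to the robot, and variables do not carry over. Pictures are saved under pics/ and viewed, at most 14 in all, crops included, and the job is handed in when it is done.

Besides the shell and the picture viewer there is one more tool, called after "Call:" as a command line: name --argument value ..., lists and objects as JSON in quotes. carry_out: Moves the arm, as the interface text tells. Its arguments: {"type":"object","properties":{"commands":{"type":"array"},"newtons":{"type":"number"}},"required":["commands"]}

```bash
mkdir -p pics; cat > h.py <<'E'
import numpy as np, cv2
from cell import robot
def cam(n):
    return robot.read_camera(n)
def save(p,f,crop=None,scale=1):
    im=p["pixels"][:,:,::-1]
    if crop: a,b,c,d=crop; im=im[b:d,a:c]
    if scale!=1: im=cv2.resize(im,None,fx=scale,fy=scale,interpolation=cv2.INTER_CUBIC)
    cv2.imwrite("pics/"+f,im)
def ray(p,uv):
    d=np.array([(uv[0]-p["cx"])/p["fx"],(uv[1]-p["cy"])/p["fy"]]); s=d.copy()
    for _ in range(30): s=d/(1+p["k1"]*(s@s))
    V=np.array(p["view"]); R=V[:3,:3]; o=-R.T@V[:3,3]
    return o,R.T@np.array([s[0],-s[1],-1])
def atz(p,uv,z):
    o,d=ray(p,uv); return o+d*(z-o[2])/d[2]
def proj(p,X):
    V=np.array(p["view"]); c=V[:3,:3]@np.array(X)+V[:3,3]
    s=np.array([c[0],-c[1]])/-c[2]; s=s*(1+p["k1"]*(s@s))
    return np.array([s[0]*p["fx"]+p["cx"],s[1]*p["fy"]+p["cy"]])
Z={"standoff_mid":.036,"small_capacitor_mid":.029,"large_capacitor_mid":.026,"relay_mid":.019,"heat_sink_mid":.0125,
"nest_standoff_floor":.009,"nest_small_capacitor_floor":.009,"nest_large_capacitor_floor":.009,"nest_relay_floor":.009,"nest_heat_sink_floor":.009}
E
python3 - <<'E'
from h import *
np.set_printoptions(precision=4,suppress=True)
for n in("top","side"):
    p=cam(n); save(p,n+"0.png",scale=1.4)
    V=np.array(p["view"]);print(n,p["fx"],p["k1"],-V[:3,:3].T@V[:3,3])
    for k in Z:
        for d in robot.tip_of(p,k)[:3]: print(k,round(d["p"],2),np.round(d["at"],1),atz(p,d["at"],Z[k])[:2])
print(robot.observe())
E
```

```text
top 432.5088267185586 -0.0030109084950824564 [ 0.4705 -0.1997  1.0258]
standoff_mid 0.51 [209.7 198.1] [ 0.6411 -0.0276]
standoff_mid 0.43 [208.2 268.2] [ 0.4797 -0.0268]
small_capacitor_mid 0.64 [208.5 196.1] [ 0.6471 -0.0235]
small_capacitor_mid 0.52 [237.5 138.9] [ 0.7853 -0.0908]
small_capacitor_mid 0.43 [199.9 159.6] [ 0.7354 -0.0016]
large_capacitor_mid 0.61 [345.  231.1] [ 0.5621 -0.3408]
large_capacitor_mid 0.24 [384.3 244.6] [ 0.5301 -0.43  ]
relay_mid 0.67 [362.9 278.6] [ 0.4533 -0.3793]
heat_sink_mid 0.63 [387.5 241.8] [ 0.5374 -0.4409]
nest_standoff_floor 0.89 [179.  263.7] [0.4909 0.0466]
nest_small_capacitor_floor 0.65 [211.7 264.6] [ 0.4882 -0.0301]
nest_large_capacitor_floor 0.78 [214.2 199.8] [ 0.6416 -0.0338]
nest_relay_floor 0.79 [183.3 194.3] [0.6557 0.0406]
nest_heat_sink_floor 0.84 [212.7 230.3] [ 0.5685 -0.0313]
side 521.9336209080661 0.06550241372256313 [ 0.3305 -1.0182  0.6273]
standoff_mid 0.66 [191.2 183.3] [ 0.4785 -0.0251]
small_capacitor_mid 0.72 [265.2 174. ] [ 0.6498 -0.0234]
small_capacitor_mid 0.68 [297.3 167.6] [ 0.731  -0.0175]
small_capacitor_mid 
[... 535 characters left out ...]
nest_large_capacitor_floor 0.32 [194. 185.] [0.4898 0.0108]
nest_relay_floor 0.85 [256.3 171. ] [0.6445 0.0301]
nest_relay_floor 0.48 [188.8 178.2] [0.4844 0.0449]
nest_heat_sink_floor 0.74 [229.3 187.3] [ 0.564  -0.0234]
{'time': 1.1, 'qpos': array([ 1.076 ,  0.342 ,  1.5241, -0.    ,  1.2754, -0.146 ]), 'qvel': array([-0.0028,  0.0002, -0.0009,  0.0005, -0.0015,  0.0007]), 'joint_efforts': array([  0.0001, -43.1141, -24.4492,   0.072 ,   0.0481,   0.0001]), 'tool_pos': array([0.1794, 0.4934, 0.2437]), 'tool_rot': array([3.1415, 0.0001, 2.7928]), 'contact_force': array([0.114 , 0.4287, 0.0322]), 'torque': array([ 0.0223,  0.0109, -0.0067]), 'grip_force': 0.0, 'opening': 0.09190346655723863}
```

View pics/top0.png

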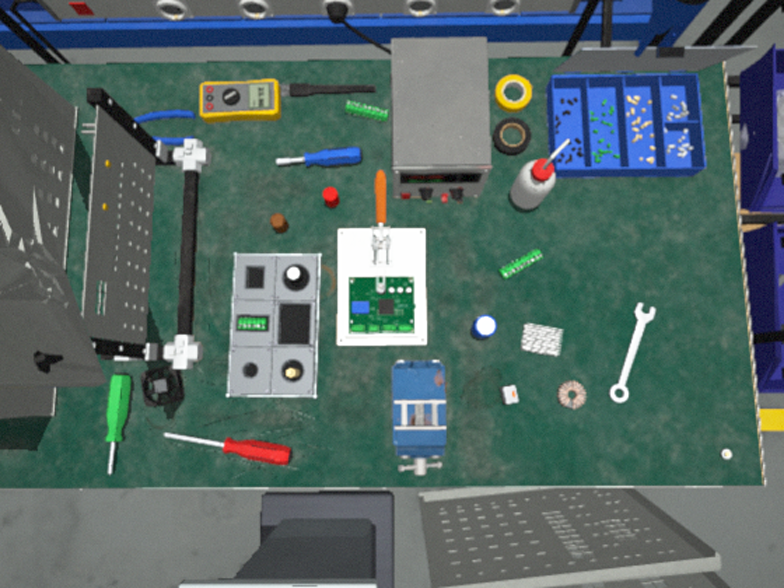

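View pics/side0.png

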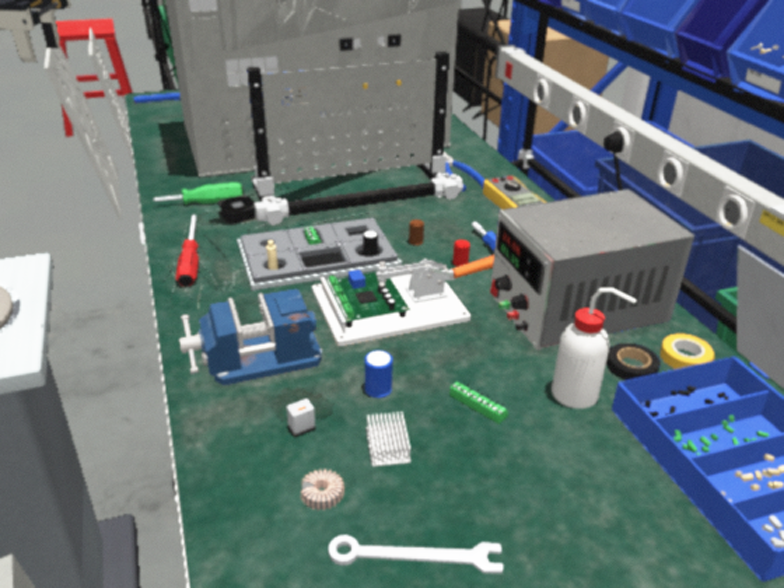

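The pictures show the tray at top (230–320, 255–395 in the 1.4x view). The standoff stands at (291,371) and the black small capacitor at (295,275). Its look-alikes are brown (278,222) and red (331,197). The blue capacitor is at (484,327), the relay at (510,394) and the heat sink at (542,340). I'll check these choices in one close crop and fit the tray grid.

```bash
python3 - <<'E'
from h import *
from scipy.optimize import least_squares
np.set_printoptions(precision=4,suppress=True)
P={n:cam(n) for n in("top","side")}
cv2.imwrite("pics/raw_top.png",P["top"]["pixels"][:,:,::-1]);cv2.imwrite("pics/raw_side.png",P["side"]["pixels"][:,:,::-1])
slots={"nest_small_capacitor_floor":(-78,-35),"nest_standoff_floor":(-78,35),"nest_heat_sink_floor":(0,-35),"nest_large_capacitor_floor":(78,-35),"nest_relay_floor":(78,35)}
obs=[]
for n,p in P.items():
    for k,s in slots.items():
        d=robot.tip_of(p,k)
        if d: obs.append((p,s,np.array(d[0]["at"]),n+k,d[0]["p"]))
def W(v,s,z):
    c,S=np.cos(v[2]),np.sin(v[2]); a,b=s[0]/1e3,s[1]/1e3
    return [v[0]+c*a-S*b,v[1]+S*a+c*b,z]
f=lambda v:np.concatenate([proj(p,W(v,s,.009))-o for p,s,o,_,_ in obs])
r=least_squares(f,[.567,.005,0],loss="soft_l1");v=r.x;print("tray",v)
for o,e in zip(obs,f(v).reshape(-1,2)):print(o[3],round(o[4],2),e)
tiles=[]
for n,box in(("top",(155,170,240,295)),("side",(160,145,300,215))):
    p=P[n];im=p["pixels"][:,:,::-1].copy();a,b,c,d=box;k=600/(d-b) if n=="top" else 5.7
    im=cv2.resize(im[b:d,a:c],None,fx=k,fy=k,interpolation=cv2.INTER_CUBIC)
    for kk,s in list(slots.items())+[("x",(0,35))]:
        q=[(np.round((proj(p,W(v,(s[0]+i,s[1]+j),.021))-[a,b]+.5)*k)).astype(int) for i,j in((-38.5,-34.5),(38.5,-34.5),(38.5,34.5),(-38.5,34.5))]
        cv2.polylines(im,[np.array(q)],True,(0,0,255),1)
    tiles.append(im);cv2.imwrite("pics/tray_%s.png"%n,im)
E
```

```text
tray [ 0.5647  0.0077 -0.0188]
topnest_small_capacitor_floor 0.64 [-0.9451  1.7323]
topnest_standoff_floor 0.8 [ 1.696  -0.0886]
topnest_heat_sink_floor 0.73 [0.8865 2.7041]
topnest_large_capacitor_floor 0.77 [ 1.8948 -0.4713]
topnest_relay_floor 0.58 [-1.4925  3.8905]
sidenest_small_capacitor_floor 0.56 [ 0.2972 -0.8622]
sidenest_standoff_floor 0.8 [-0.3771 -0.4509]
sidenest_heat_sink_floor 0.67 [35.563  -3.4526]
sidenest_large_capacitor_floor 0.66 [ 0.1127 -0.5714]
sidenest_relay_floor 0.74 [ 1.2892 -0.2021]
```

View pics/tray_top.png

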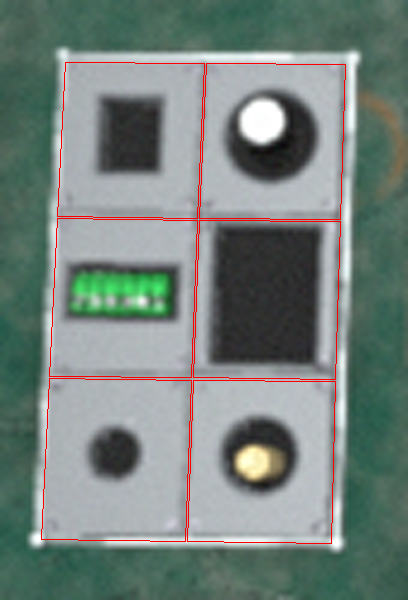

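View pics/tray_side.png

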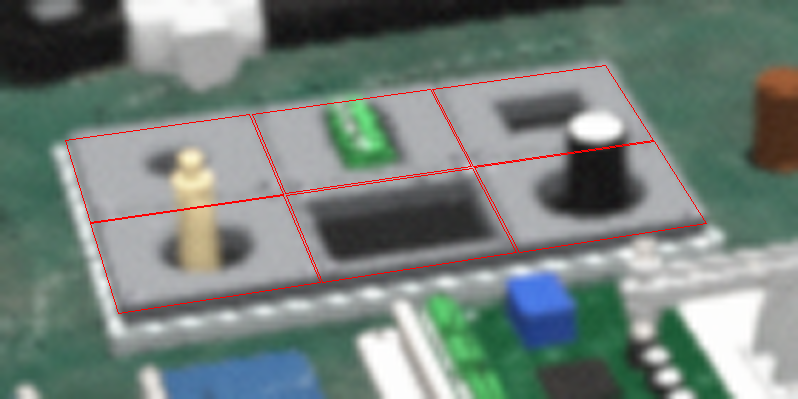

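The trays fit well in both views. The black can is in the largest round nest, and the brown and red ones stand outside the tray. Next I'll locate the parts precisely.

```bash
python3 - <<'E'
from h import *
np.set_printoptions(precision=4,suppress=True)
P={n:cam(n) for n in("top","side")}
def zt(z,n):
    return np.array(z)/4.8+[155,170]-.5 if n=="top" else np.array(z)/5.7+[160,145]-.5
print("standoff top", atz(P["top"],zt((250,461),"top"),.060)[:2], atz(P["side"],zt((191,157),"side"),.062)[:2], atz(P["side"],zt((200,264),"side"),.011)[:2])
print("smallcap top", atz(P["top"],zt((262,121),"top"),.049)[:2], atz(P["side"],zt((596,128),"side"),.049)[:2])
for z in(0,.009): print("brown-ish",0)
t=P["top"]["pixels"][220:300,330:410,::-1];s=P["side"]["pixels"][245:340,195:300,::-1]
im=np.hstack([cv2.resize(t,(400,500)) if 0 else cv2.resize(t,None,fx=5,fy=5,interpolation=2),cv2.resize(s,None,fx=400/95,fy=400/95,interpolation=2)[:400,:400]])
cv2.imwrite("pics/bench.png",im)
# segmentation by saturation/brightness
for n,p,(a,b,c,d) in(("top",P["top"],(330,220,410,300)),("side",P["side"],(195,245,300,340))):
    q=p["pixels"][b:d,a:c].astype(int); m=((q.min(2)>110)|(q[:,:,2]>q[:,:,1]+25)).astype(np.uint8)
    m=cv2.morphologyEx(m,cv2.MORPH_CLOSE,np.ones((3,3)))
    k,l,st,ce=cv2.connectedComponentsWithStats(m)
    for i in range(1,k):
        if st[i,4]>40:
            pts=np.argwhere(l==i)[:,::-1].astype(np.float32)
            print(n,st[i],ce[i]+[a,b],cv2.minAreaRect(pts))
            for z in(.019,.025,.038,.052):print(z,atz(p,ce[i]+[a,b],z)[:2],end=" ")
            print()
E
```

```text
standoff top [ 0.4853 -0.0273] [ 0.4849 -0.0227] [ 0.4855 -0.0178]
smallcap top [ 0.6468 -0.0284] [ 0.6465 -0.0252]
brown-ish 0
brown-ish 0
top [  7   4  18  18 244] [345.6393 232.7418] ((15.823529243469238, 12.70588207244873), (16.97749137878418, 16.97749137878418), 14.03624439239502)
0.019 [ 0.5589 -0.3432] 0.025 [ 0.5584 -0.3423] 0.038 [ 0.5572 -0.3405] 0.052 [ 0.556  -0.3385] 
top [ 42  10  30  25 567] [386.4762 242.0952] ((56.461544036865234, 22.19230842590332), (28.829072952270508, 20.199960708618164), 11.309932708740234)
0.019 [ 0.5363 -0.4369] 0.025 [ 0.5359 -0.4355] 0.038 [ 0.535  -0.4325] 0.052 [ 0.5341 -0.4292] 
top [ 69  52  11  20 153] [404.3922 281.1503] ((74.0, 61.5), (19.0, 10.0), 90.0)
0.019 [ 0.4468 -0.4737] 0.025 [ 0.4469 -0.4721] 0.038 [ 0.4472 -0.4685] 0.052 [ 0.4475 -0.4647] 
top [ 29  55  12  14 128] [364.2734 281.5078] ((34.27647399902344, 61.494117736816406), (13.015828132629395, 9.653406143188477), 77.47119140625)
0.019 [ 0.4467 -0.3822] 0.025 [ 0.4468 -0.3811] 0.038 [ 0.4472 -0.3787] 0.052 [ 0.4475 -0.3762] 
side [  0   0  36  22 611] [210.198  253.7201] ((
[... 443 characters left out ...]
39 -0.3504] 0.052 [ 0.5486 -0.3663] 
side [  9  39  21  25 389] [214.7429 295.8895] ((19.979450225830078, 50.94520568847656), (21.1844482421875, 21.067407608032227), 69.44395446777344)
0.019 [ 0.4493 -0.3719] 0.025 [ 0.4481 -0.3783] 0.038 [ 0.4455 -0.3921] 0.052 [ 0.4428 -0.407 ] 
side [  66   49   33   40 1087] [276.9135 313.2833] ((82.1399917602539, 67.97999572753906), (38.749454498291016, 29.9813289642334), 81.8698959350586)
0.019 [ 0.5352 -0.4426] 0.025 [ 0.5331 -0.4483] 0.038 [ 0.5288 -0.4606] 0.052 [ 0.5241 -0.4738] 
side [23 89 25  6 95] [230.0842 337.3263] ((35.0, 91.5), (24.0, 5.0), -0.0)
0.019 [ 0.4508 -0.4682] 0.025 [ 0.4496 -0.4736] 0.038 [ 0.447  -0.4854] 0.052 [ 0.4443 -0.498 ]
```

View pics/bench.png

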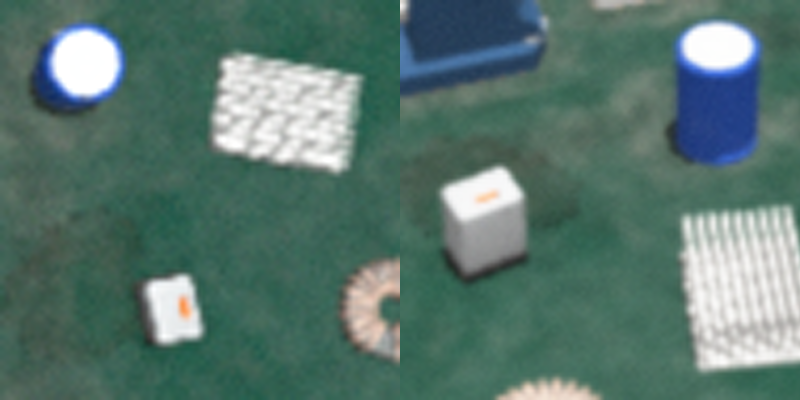

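The bench crop shows the blue capacitor at top (83,62), the relay at (172,310) with its long side near vertical, and the heat sink at (285,112) with its long side tilted about 11°. No look-alikes are nearby. One last computation before moving: yaws and obstacle footprints.

```bash
python3 - <<'E'
from h import *
np.set_printoptions(precision=4,suppress=True)
T,S=cam("top"),cam("side")
t=lambda u,v:(u/5+330-.5,v/5+220-.5)
s=lambda u,v:((u-400)/4.21+195-.5,v/4.21+245-.5)
print("large",atz(T,t(84,62),.052)[:2],atz(S,s(718,47),.052)[:2])
print("relay",atz(T,t(174,310),.038)[:2],atz(S,s(485,195),.038)[:2])
print("sink",atz(T,t(287,112),.025)[:2],atz(S,s(738,212),.025)[:2])
def yaw(a,b,z,c=T,f=t):
    d=(atz(c,f(*b),z)-atz(c,f(*a),z)); return np.degrees(np.arctan2(d[1],d[0])),np.linalg.norm(d)
print("relay yaw",yaw((156,343),(144,279),.038),yaw((203,335),(190,276),.038))
print("relay side",yaw((462,221),(443,190),.038,S,s),yaw((443,190),(500,168),.038,S,s))
print("sink y-axis",yaw((362,73),(228,54),.025),yaw((347,171),(212,149),.025), "x",yaw((212,149),(228,54),.025),yaw((347,171),(362,73),.025))
k=lambda u,v:(u/1.4,v/1.4)
for nm,u,v in(("cab L",190,172),("cab R",450,140),("foot L",270,207),("foot R",447,187),("vise L top",200,305),("vise front",222,378),("vise R",320,355)): print(nm,atz(S,k(u,v),0)[:2])
for nm,u,v in(("railtop near",185,350),("railtop far",190,155),("vise bl",418,470),("vise tr",445,365)):print(nm,[atz(T,k(u,v),z)[:2] for z in(0,.08)])
print("tcp",proj(T,[.179,.493,.244])*1.4,proj(S,[.179,.493,.244])*1.4)
E
```

```text
large [ 0.5579 -0.34  ] [ 0.5577 -0.338 ]
relay [ 0.4472 -0.3788] [ 0.4482 -0.3804]
sink [ 0.5363 -0.4365] [ 0.5435 -0.407 ]
relay yaw (np.float64(8.72351836220978), np.float64(0.02868433446222241)) (np.float64(10.385223882387468), np.float64(0.026591855051072148))
relay side (np.float64(99.44186573653646), np.float64(0.019634925711087478)) (np.float64(12.777991095901914), np.float64(0.024670681157342788))
sink y-axis (np.float64(81.29635029451033), np.float64(0.06205436096874468)) (np.float64(80.18756613896068), np.float64(0.06226428247138926)) x (np.float64(-11.834163599583954), np.float64(0.04467085825007527)) (np.float64(-11.504651049894537), np.float64(0.04586385057570581))
cab L [0.4031 0.414 ]
cab R [0.9783 0.4181]
foot L [0.5267 0.2128]
foot R [0.8771 0.1937]
vise L top [ 0.3642 -0.0739]
vise front [ 0.3712 -0.2528]
vise R [ 0.5047 -0.2459]
railtop near [array([0.5243, 0.1613]), array([0.5201, 0.1332])]
railtop far [array([0.8706, 0.1672]), array([0.8394, 0.1386])]
vise bl [array([ 0.325 , -0.2307]), array([ 0.3363, -0.2283])]
vise tr [array([ 0.4953, -0.2786]), array([ 0.4934, -0.2725])]
tcp [-165.8066  625.7633] [39.163 45.098]
```

Call:
carry_out --commands '[[[0,0,0],0.175,0.6],[[0,0,0],0.175,0.6],[[0,0,0],0.175,0.6],[[0,0,0],0.175,0.6],[[0,0,0],0.175,0.6],[[0,0,0],0.175,0.6],[[0,0,0],0.172,0.6],[[-0.0432,0.02,0],0,0.6],[[-0.0432,0.02,0],0,0.6],[[-0.0432,0.02,0],0,0.6],[[-0.0432,0.02,0],0,0.6],[[-0.0432,0.02,0],0,0.6],[[-0.0432,0.02,0],0,0.6],[[-0.0432,0.02,0],0,0.6],[[-0.0432,0.02,0],0,0.6],[[-0.0432,0.02,0],0,0.6],[[-0.0432,0.02,0],0,0.6],[[-0.0432,0.02,0],0,0.6],[[-0.0432,0.02,0],0,0.6]]' --newtons 15

```text
time: 4.28
tool_pos: [0.42, -0.0266, 0.2439]
tool_rot: [3.141, -0.0, 1.57]
contact_force: [0.5, 0.2, -0.1]
opening: 0.0548
grip_force: 0.0
```

Call:
carry_out --commands '[[[0,0.033,0.02],0,0.6],[[0.001,0.032,0.03],0,0.6],[[0,0,0.045],0,0.6],[[0,0,0.045],0,0.6],[[0,0,0],0,0.6],[[0,0,0],0,0.6]]'

```text
time: 5.03
tool_pos: [0.4854, -0.0241, 0.1052]
tool_rot: [3.14, 0.0, 1.571]
contact_force: [0.4, 0.1, -0.1]
opening: 0.0546
grip_force: 0.0
```

```bash
python3 - <<'E'
from h import *
print(robot.observe()["tool_pos"])
T,S=cam("top"),cam("side")
save(S,"hov.png",(140,100,310,220),4.5)
E
```

```text
[ 0.48539587 -0.02414155  0.10518128]
```

View pics/hov.png

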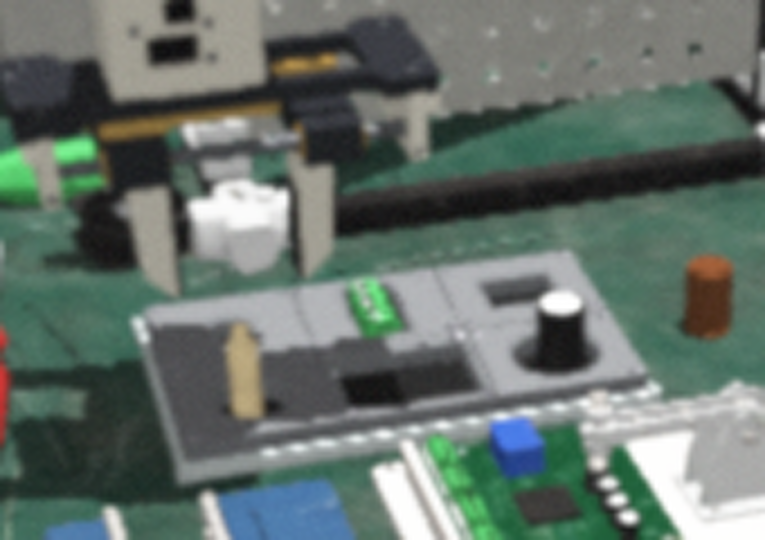

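The fingers straddle the standoff, with the midpoint of the tips at column 240 and the standoff at column 240. I'll descend and grip.

Call:
carry_out --commands '[[[-0.001,0,0.031],0,0.6],[[0,0,0.031],0,0.6],[[0,0,0],0,0.6],[[0,0,0],0,0],[[0,0,0],0,0],[[0,0,0],0,0],[[0,0,0],0,0],[[0,0,0],0,0],[[0,0,0],0,0]]' --newtons 15

```text
time: 6.25
tool_pos: [0.4846, -0.025, 0.0419]
tool_rot: [3.141, -0.0, 1.571]
contact_force: [-0.4, -0.3, 2.8]
opening: 0.0134
grip_force: 15.0
```

Call:
carry_out --commands '[[[0,0,-0.02],0,0],[[0,0,-0.02],0,0],[[0.034,0.002,0],0,0],[[0.0345,0.002,0],0,0],[[0,0,0],0,0],[[0,0,0],0,0]]'

```text
time: 7.0
tool_pos: [0.4883, 0.0433, 0.0815]
tool_rot: [-3.141, 0.0, 1.571]
contact_force: [0.3, 0.8, -0.8]
opening: 0.0136
grip_force: 15.0
```

```bash
python3 - <<'E'
from h import *
o=robot.observe();print(o["tool_pos"],o["opening"],o["contact_force"])
T,S=cam("top"),cam("side")
save(S,"st.png",(150,100,290,210),5)
print(robot.tip_of(S,"standoff_mid")[:2], proj(S,[*o["tool_pos"][:2],o["tool_pos"][2]-.006]), proj(S,[.4884,.0435,.021]))
E
```

```text
[0.48828981 0.04327861 0.08152692] 0.013567766766053587 [ 0.25028964  0.76138733 -0.78081501]
[{'at': [186.6, 155.5], 'p': 0.48}] [188.24769453 152.84470566] [190.20788742 173.75114339]
```

View pics/st.png

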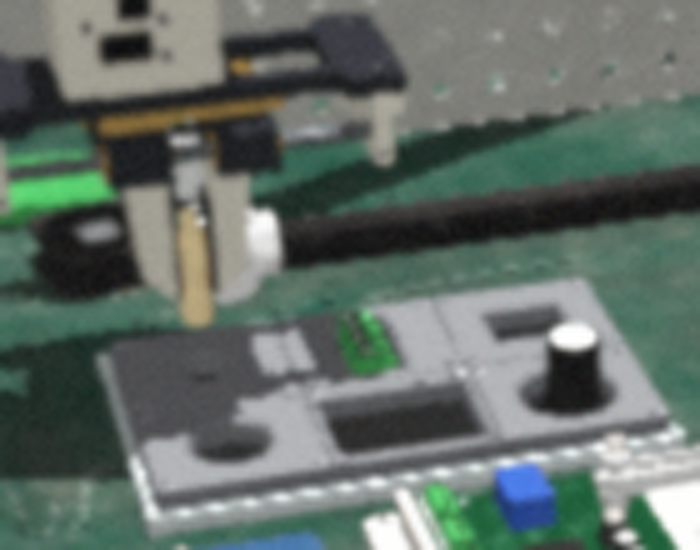

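```bash
python3 - <<'E'
from h import *
S=cam("side")
for y in(.030,.035,.040,.0435): print(y,proj(S,[.4883,y,.0485]),proj(S,[.4883,y-.0065,.0485]))
for q in((.4884,.0315),(.4884,.0555),(.4764,.0435),(.5004,.0435)): print(proj(S,[*q,.021]))
E
```

```text
0.03 [190.34717537 166.04922086] [190.90403293 167.37936669]
0.035 [189.92199509 165.03371634] [190.47526548 166.35517086]
0.04 [189.49954283 164.02482039] [190.0492615  165.33767077]
0.0435 [189.20543502 163.32248995] [189.75268834 164.62936864]
[191.21559409 176.222403  ]
[189.21535859 171.31769035]
[185.05190148 174.52569461]
[195.33292476 172.9806751 ]
```

Call:
carry_out --commands '[[[0.001,0,0.015],0,0],[[0,0,0.015],0,0],[[0,0,0.009],0,0],[[0,0,0],0,0],[[0,0,0],0,0.2],[[0,0,0],0,0.4],[[0,0,0],0,0.4],[[0,0,0],0,0.4]]'

```text
time: 8.2
tool_pos: [0.4885, 0.0445, 0.0428]
tool_rot: [3.141, -0.0, 1.571]
contact_force: [0.4, -0.2, -0.1]
opening: 0.0362
grip_force: 0.0
```

Call:
carry_out --commands '[[[0,0,-0.045],0,0.4],[[0,0,-0.045],0,0.5],[[-0.024,0.053,0],0,0.6],[[-0.024,0.053,0],0,0.6],[[-0.0235,0.052,0],0,0.6],[[0,0,0.03],0,0.6],[[0,0,0],0,0.6],[[0,0,0],0,0.6]]'

```text
time: 9.2
tool_pos: [0.6462, -0.0267, 0.1034]
tool_rot: [3.142, -0.0, 1.571]
contact_force: [-0.7, -0.0, 0.2]
opening: 0.055
grip_force: 0.0
```

```bash
python3 - <<'E'
from h import *
o=robot.observe();print(o["tool_pos"],o["opening"])
T,S=cam("top"),cam("side")
a=S["pixels"][110:230,150:330,::-1];b=T["pixels"][170:290,150:250,::-1]
cv2.imwrite("pics/c1.png",cv2.resize(np.hstack([a,b]),None,fx=2.85,fy=2.85,interpolation=2))
E
```

```text
[ 0.64618797 -0.02666798  0.10338137] 0.05501708742743505
```

View pics/c1.png

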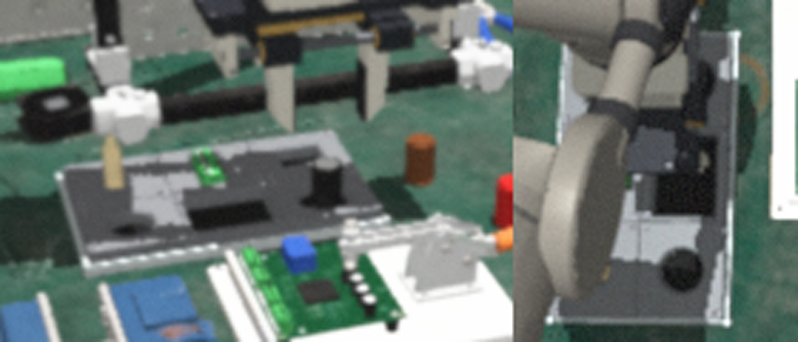

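The standoff stands at (113,165) in its nest. The fingers straddle the black can at (327,175).

Call:
carry_out --commands '[[[0,0,0.03],0,0.6],[[0,0,0.03],0,0.6],[[0,0,0],0,0.6],[[0,0,0],0,0.2],[[0,0,0],0,0],[[0,0,0],0,0],[[0,0,0],0,0],[[0,0,0],0,0],[[0,0,-0.025],0,0],[[0,0,-0.025],0,0],[[0,0,0],0,0]]' --newtons 15

```text
time: 10.68
tool_pos: [0.6476, -0.0271, 0.0944]
tool_rot: [3.138, 0.001, 1.571]
contact_force: [0.3, 0.2, -0.8]
opening: 0.0258
grip_force: 15.0
```

Call:
carry_out --commands '[[[0,-0.053,0],0,0],[[0,-0.053,0],0,0],[[0,-0.0535,0],0,0],[[0,0,0],0,0],[[0,0,0],0,0]]'

```text
time: 11.3
tool_pos: [0.4877, -0.0272, 0.0925]
tool_rot: [3.141, 0.0, 1.571]
contact_force: [0.8, 0.2, -1.0]
opening: 0.0265
grip_force: 15.0
```

```bash
python3 - <<'E'
from h import *
o=robot.observe();print(o["tool_pos"],o["opening"])
S=cam("side")
save(S,"c2.png",(150,110,290,220),5)
for x in(-.018,.018): print(proj(S,[.487+x,-.0265,.021]))
for y in (-.018,.018): print(proj(S,[.487,-.0265+y,.021]))
z=o["tool_pos"][2]-.034
for d in((-.013,0),(.013,0),(0,-.013)): print("foot",proj(S,[o["tool_pos"][0]+d[0],o["tool_pos"][1]+d[1],z]))
E
```

```text
[ 0.48769149 -0.02718183  0.09248596] 0.02646016474652128
[187.59567096 190.11845579]
[203.7006114  187.55238932]
[197.34139122 192.91577215]
[194.06984833 184.84209783]
foot [188.84845517 175.12482211]
foot [200.70085209 173.33473775]
foot [196.00261    177.09157324]
```

View pics/c2.png

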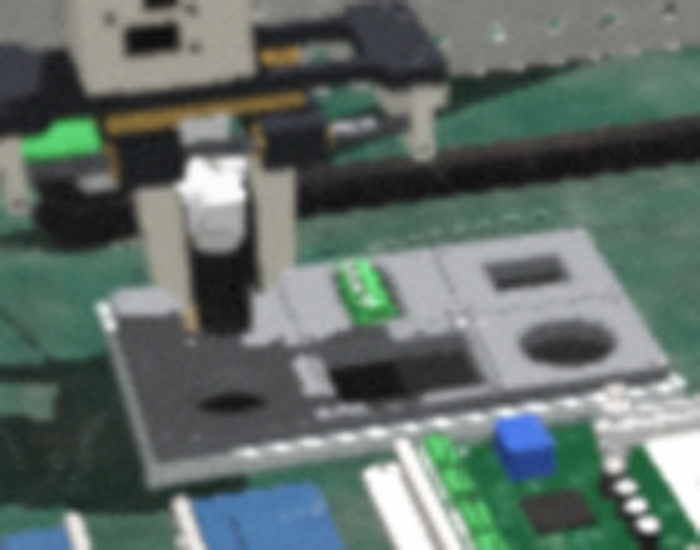

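Call:
carry_out --commands '[[[0,0,0.02],0,0],[[0,0,0.02],0,0],[[0,0,0.009],0,0],[[0,0,0],0,0],[[0,0,0],0,0.3],[[0,0,0],0,0.55],[[0,0,0],0,0.55],[[0,0,0],0,0.55],[[0,0,-0.03],0,0.6],[[0,0,-0.05],0,0.6],[[0,0,-0.05],0,0.7],[[0,0,-0.03],0,0.7]]'

```text
time: 12.85
tool_pos: [0.4875, -0.0271, 0.2064]
tool_rot: [3.138, 0.001, 1.571]
contact_force: [1.5, 0.5, -1.5]
opening: 0.0638
grip_force: 0.0
```

Call:
carry_out --commands '[[[-0.052,0.012,0],0,0.8],[[-0.052,0.012,0],0,0.8],[[-0.052,0.012,0],0,0.8],[[-0.052,0.012,0],0,0.8],[[-0.052,0.012,0],0,0.8],[[-0.052,0.0105,0],0,0.8],[[0,0,0.06],0,0.8],[[0,0,0.05],0,0.8],[[0,0,0],0,0.8],[[0,0,0],0,0.8]]'

```text
time: 14.1
tool_pos: [0.5584, -0.3396, 0.0958]
tool_rot: [3.139, 0.002, 1.571]
contact_force: [1.1, -0.1, 0.7]
opening: 0.0737
grip_force: 0.0
```

```bash
python3 - <<'E'
from h import *
o=robot.observe();print(o["tool_pos"],o["tool_rot"],o["opening"])
S=cam("side")
a=S["pixels"][110:300,150:330,::-1]
cv2.imwrite("pics/c3.png",cv2.resize(a,None,fx=3.1,fy=3.1,interpolation=2))
E
```

```text
[ 0.55843602 -0.33958392  0.09584151] [3.13921330e+00 1.73445596e-03 1.57101400e+00] 0.07372010494384175
```

View pics/c3.png

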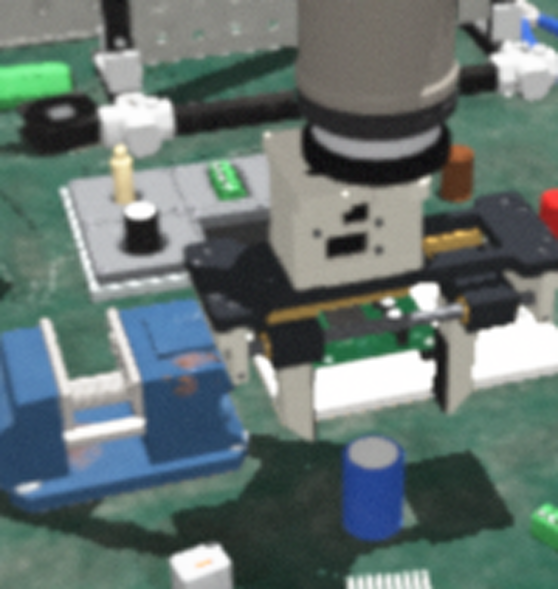

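The standoff (122,175) and the black can (141,225) stand in their own nests, and the fingers straddle the blue can (373,485). I'll descend and grip.

Call:
carry_out --commands '[[[0,0,0.032],0,0.8],[[0,0,0.029],0,0.8],[[0,0,0],0,0.8],[[0,0,0],0,0.3],[[0,0,0],0,0],[[0,0,0],0,0],[[0,0,0],0,0],[[0,0,0],0,0],[[0,0,0],0,0],[[0,0,-0.04],0,0],[[0,0,-0.05],0,0],[[0,0,-0.05],0,0],[[0,0,-0.02],0,0],[[0,0,0],0,0]]' --newtons 20

```text
time: 15.9
tool_pos: [0.5579, -0.3394, 0.1941]
tool_rot: [3.139, 0.002, 1.571]
contact_force: [-0.1, -0.2, -1.2]
opening: 0.0369
grip_force: 20.0
```

Call:
carry_out --commands '[[[0.055,0,0],0,0],[[0.055,0,0],0,0],[[0.055,0.01,0],0,0],[[0.055,0.025,0],0,0],[[0.045,0.025,0],0,0],[[0.045,0.025,0],0,0],[[0,0,0.05],0,0],[[0,0,0.05],0,0],[[0,0,0],0,0],[[0,0,0],0,0]]'

```text
time: 17.15
tool_pos: [0.643, -0.0293, 0.0935]
tool_rot: [3.141, 0.0, 1.57]
contact_force: [1.3, 0.4, 0.1]
opening: 0.0364
grip_force: 20.0
```

```bash
python3 - <<'E'
from h import *
o=robot.observe();print(o["tool_pos"],o["tool_rot"],o["opening"])
S=cam("side")
save(S,"c4.png",(180,90,340,210),4.5)
z=o["tool_pos"][2]-.0345; x,y=o["tool_pos"][:2]
for d in((-.0185,0),(.0185,0),(0,-.0185)): print("foot",(proj(S,[x+d[0],y+d[1],z])-[180,90])*4.5)
for d in((-.0225,0),(.0225,0),(0,-.0225),(0,.0225)): print("pocket",(proj(S,[.643+d[0],-.0295+d[1],.021])-[180,90])*4.5)
E
```

```text
[ 0.64299641 -0.02926015  0.0935057 ] [3.14068914e+00 2.77006004e-05 1.57047043e+00] 0.0363770822272283
foot [338.78441289 338.92316911]
foot [409.11875625 328.18828873]
foot [385.40295659 350.70908658]
pocket [332.171016   406.07243513]
pocket [416.21944133 392.56696539]
pocket [387.9517437  420.83896241]
pocket [361.2689162  378.36036421]
```

View pics/c4.png

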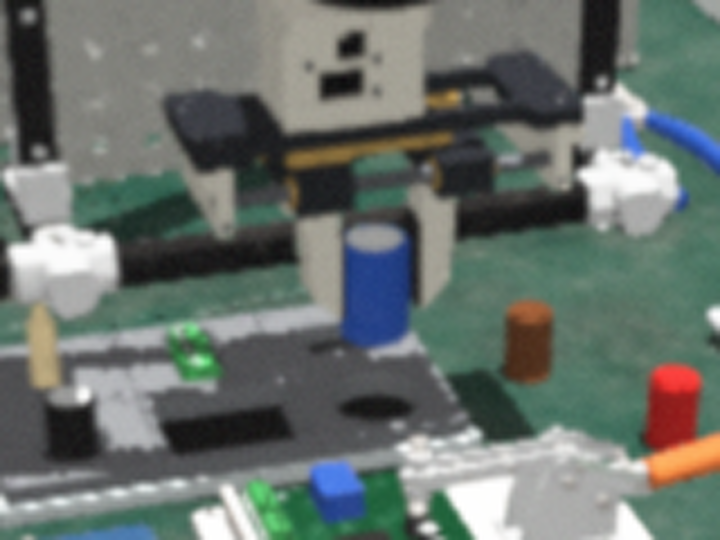

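```bash
python3 - <<'E'
from h import *
S=cam("side")
for y in(-.0293,-.027,-.025): print((proj(S,[.643,y,.111])-[180,90]+.5)*4.5,(proj(S,[.643,y-.0185,.059])-[180,90]+.5)*4.5)
# measured blue extents
q=S["pixels"].astype(int);m=(q[:,:,2]>q[:,:,0]+45)&(q[:,:,2]>q[:,:,1]+25);m[:,:255]=0;m[:,275:]=0;m[:130]=0;m[175:]=0
r,c=np.nonzero(m);print((r.max()+1-90)*4.5,(c.min()-180)*4.5,(c.max()+1-180)*4.5)
E
```

```text
[376.1471064  242.22624392] [387.6844968  353.00555262]
[374.72684278 240.21259152] [386.26444585 350.84712313]
[373.49542729 238.46666508] [385.03318386 348.97563339]
346.5 342.0 409.5
```

Call:
carry_out --commands '[[[-0.001,0,0.02],0,0],[[0,0,0.02],0,0],[[0,0,0.004],0,0],[[0,0,0.003],0,0],[[0,0,0],0,0]]'

```text
time: 17.88
tool_pos: [0.6431, -0.03, 0.0468]
tool_rot: [3.14, 0.0, 1.571]
contact_force: [1.2, 1.7, 0.2]
opening: 0.0366
grip_force: 20.0
```

Call:
carry_out --commands '[[[0,0,0.0025],0,0],[[0,0,0],0,0],[[0,0,0],0,0.5],[[0,0,0],0,0.6],[[0,0,0],0,0.6],[[0,0,0],0,0.6],[[0,0,-0.04],0,0.7],[[0,0,-0.05],0,0.7],[[0,0,-0.05],0,0.7],[[0,0,0],0,0.7]]'

```text
time: 19.12
tool_pos: [0.6446, -0.0304, 0.1883]
tool_rot: [3.132, 0.002, 1.571]
contact_force: [-0.4, 0.5, 0.4]
opening: 0.0645
grip_force: 0.0
```

Call:
carry_out --commands '[[[-0.05,-0.028,0],0,0.65],[[-0.05,-0.028,0],0,0.65],[[-0.05,-0.028,0],0,0.65],[[-0.05,-0.028,0],0,0.65],[[-0.05,-0.028,0],0,0.65],[[-0.05,-0.028,0],0,0.65],[[-0.049,-0.028,0],0,0.65],[[0,0,0.04],-0.175,0.65],[[0,0,0.05],0,0.65],[[0,0,0],0,0.65],[[0,0,0],0,0.65]]'

```text
time: 20.5
tool_pos: [0.447, -0.3794, 0.0943]
tool_rot: [3.141, 0.001, 1.746]
contact_force: [0.3, -0.3, 0.3]
opening: 0.0597
grip_force: 0.0
```

```bash
python3 - <<'E'
from h import *
o=robot.observe();print(o["tool_pos"],o["tool_rot"],o["opening"])
S=cam("side")
save(S,"c5.png",(140,130,320,320),3.1)
E
```

```text
[ 0.44699768 -0.37939287  0.09431376] [3.14088859e+00 1.03707783e-03 1.74592015e+00] 0.05973406704201681
```

View pics/c5.png

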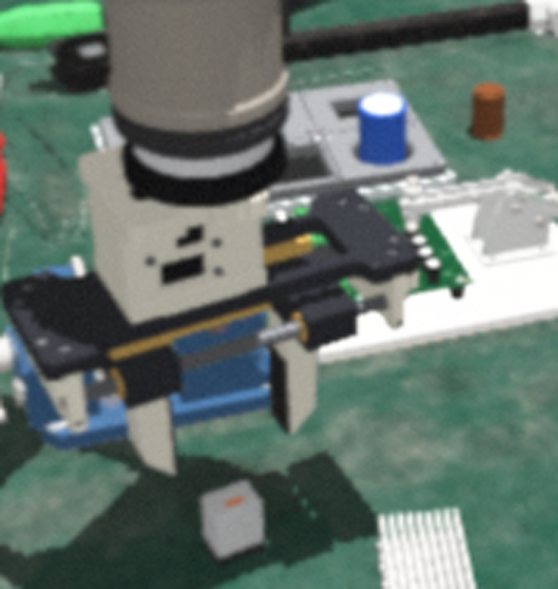

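The blue can stands upright in its nest at (383,128), and the fingers straddle the relay at (233,520), square to it. I'll descend and grip.

Call:
carry_out --commands '[[[0,0,0.032],0,0.65],[[0,0,0.03],0,0.65],[[0,0,0],0,0.65],[[0,0,0],0,0.2],[[0,0,0],0,0],[[0,0,0],0,0],[[0,0,0],0,0],[[0,0,0],0,0],[[0,0,0],0,0],[[0,0,-0.04],0,0],[[0,0,-0.06],0,0],[[0,0,-0.06],0,0],[[0,0,0],0,0]]' --newtons 20

```text
time: 22.18
tool_pos: [0.4481, -0.3808, 0.1964]
tool_rot: [3.136, 0.009, 1.746]
contact_force: [-0.1, -0.3, -1.2]
opening: 0.0278
grip_force: 20.0
```

Call:
carry_out --commands '[[[0,0,0],0.188,0],[[0.0468,0.0213,0],0,0],[[0.0468,0.0213,0],0,0],[[0.0468,0.0213,0],0,0],[[0.0468,0.0213,0],0,0],[[0.0468,0.0213,0],0,0],[[0.0468,0.0213,0],0,0],[[0.0468,0.0213,0],0,0],[[0.0468,0.0213,0],0,0],[[0.0468,0.0213,0],0,0],[[0,0,0.05],0,0],[[0,0,0.05],0,0],[[0,0,0],0,0],[[0,0,0],0,0]]'

```text
time: 23.92
tool_pos: [0.6441, 0.0396, 0.0923]
tool_rot: [3.14, -0.0, 1.558]
contact_force: [-0.6, 0.7, 1.0]
opening: 0.0281
grip_force: 20.0
```

```bash
python3 - <<'E'
from h import *
o=robot.observe();print(o["tool_pos"],o["tool_rot"],o["opening"])
S=cam("side")
save(S,"c6.png",(180,90,340,210),4.5)
x,y,z=o["tool_pos"]; z-=.032
for dx in(-.014,.014): print("foot",(proj(S,[x+dx,y-.0105,z])-[180,90]+.5)*4.5)
for d in((-.0185,-.015),(.0185,-.015),(.0185,.015),(-.0185,.015)): print("pocket",(proj(S,[.6444+d[0],.0405+d[1],.021])-[180,90]+.5)*4.5)
E
```

```text
[0.64405646 0.03958014 0.092292  ] [ 3.14033136e+00 -5.88328515e-05  1.55798485e+00] 0.02810475503298232
foot [318.58517449 285.53969725]
foot [370.04479799 278.06397329]
pocket [314.12209607 356.20624878]
pocket [381.0452797  345.91175084]
pocket [364.18720439 320.23082026]
pocket [298.37277613 330.1208504 ]
```

View pics/c6.png

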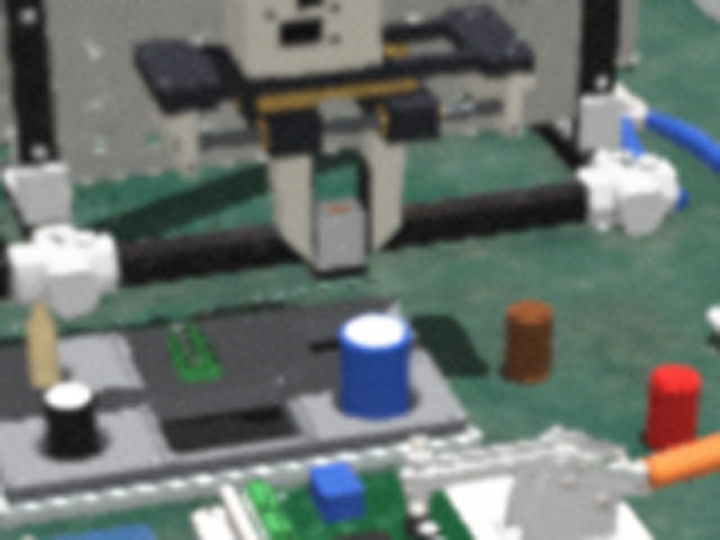

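Call:
carry_out --commands '[[[0,0,0.017],0,0],[[0,0,0.016],0,0],[[0,0,0],0,0],[[0,0,0],0,0]]'

```text
time: 24.48
tool_pos: [0.6435, 0.0398, 0.0582]
tool_rot: [3.141, -0.0, 1.558]
contact_force: [-0.4, -0.2, 0.3]
opening: 0.0277
grip_force: 20.0
```

```bash
python3 - <<'E'
from h import *
o=robot.observe();print(o["tool_pos"],o["opening"],o["contact_force"])
S=cam("side");T=cam("top")
save(S,"c7.png",(220,125,300,185),10)
x,y,z=o["tool_pos"]; z-=.032
for dx in(-.014,.014): print("foot",(proj(S,[x+dx,y-.0105,z])-[220,125]+.5)*10)
for d in((-.0185,-.015),(.0185,-.015),(.0185,.015),(-.0185,.015)): print("pocket",(proj(S,[.6444+d[0],.0405+d[1],.021])-[220,125]+.5)*10)
E
```

```text
[0.64350131 0.03978352 0.05822288] 0.027725920000190474 [-0.42974535 -0.23055819  0.33633938]
foot [307.76681773 412.61404588]
foot [420.37933702 395.4632917 ]
pocket [298.04910238 441.56944174]
pocket [446.76728822 418.69277965]
pocket [409.30489864 361.62404501]
pocket [263.05061362 383.60188977]
```

View pics/c7.png

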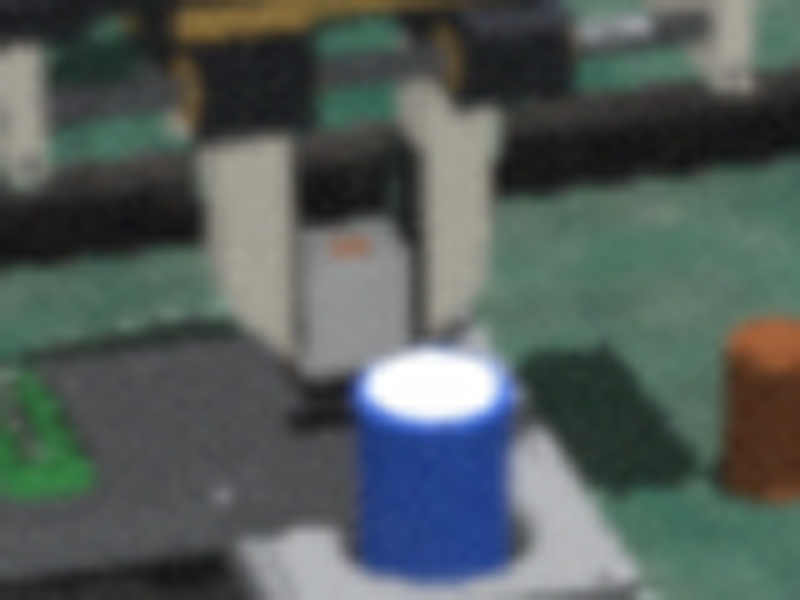

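The relay's corner sits relative to the pocket's corner (293,428) just as predicted. I'll lower and release.

Call:
carry_out --commands '[[[0,0,0.01],0,0],[[0,0,0.006],0,0],[[0,0,0],0,0],[[0,0,0],0,0.35],[[0,0,0],0,0.45],[[0,0,0],0,0.45],[[0,0,0],0,0.45],[[0,0,-0.04],0,0.45],[[0,0,-0.06],0,0.6],[[0,0,-0.06],0,0.8],[[0,0,0],0,0.8]]'

```text
time: 25.95
tool_pos: [0.646, 0.0397, 0.2086]
tool_rot: [3.13, 0.0, 1.558]
contact_force: [0.8, -1.2, -1.0]
opening: 0.0668
grip_force: 0.0
```

Call:
carry_out --commands '[[[-0.0532,-0.0112,0],0,0.8],[[-0.0532,-0.0112,0],0,0.8],[[-0.0532,-0.0112,0],0,0.8],[[-0.0532,-0.0112,0],0,0.8],[[-0.0532,-0.0112,0],0,0.8],[[-0.0532,-0.0112,0],0,0.8],[[-0.0532,-0.0112,0],0,0.8],[[-0.0532,-0.0112,0],0,0.8],[[-0.0532,-0.0112,0],0,0.8],[[0,0,0],0.179,0.8],[[0,0,0.05],0,0.8],[[0,0,0.05],0,0.8],[[0,0,0],0,0.8],[[0,0,0],0,0.8]]'

```text
time: 27.7
tool_pos: [0.5372, -0.4383, 0.1037]
tool_rot: [3.14, 0.001, 1.379]
contact_force: [-0.3, 0.6, 0.5]
opening: 0.0736
grip_force: 0.0
```

```bash
python3 - <<'E'
from h import *
np.set_printoptions(precision=4,suppress=True)
o=robot.observe();print(o["tool_pos"],o["tool_rot"],o["opening"])
S=cam("side");T=cam("top")
for n in("heat_sink_mid","relay_mid"):
  for p in(S,T):
    for d in robot.tip_of(p,n)[:2]: print(n,round(d["p"],2),atz(p,d["at"],.0125 if n[0]=="h" else .028)[:2])
q=S["pixels"].astype(int)[285:345,250:310];m=(q.min(2)>105).astype(np.uint8);m=cv2.morphologyEx(m,cv2.MORPH_CLOSE,np.ones((3,3)))
k,l,st,ce=cv2.connectedComponentsWithStats(m);i=1+st[1:,4].argmax();print(st[i],ce[i]+[250,285],atz(S,ce[i]+[250,285],.0125))
E
```

```text
[ 0.5372 -0.4383  0.1037] [3.14   0.001  1.3794] 0.07356903316459015
heat_sink_mid 0.95 [ 0.5371 -0.4335]
heat_sink_mid 0.59 [ 0.5379 -0.4358]
relay_mid 0.39 [0.6501 0.0543]
relay_mid 0.56 [0.6442 0.0378]
relay_mid 0.44 [ 0.4913 -0.0337]
[  12    9   32   39 1052] [277.0646 313.8356] [ 0.5372 -0.4377  0.0125]
```

Call:
carry_out --commands '[[[0.001,0,0.04],0,0.8],[[0,0,0.0325],0,0.8],[[0,0,0],0,0.8],[[0,0,0],0,0.3],[[0,0,0],0,0],[[0,0,0],0,0],[[0,0,0],0,0],[[0,0,0],0,0],[[0,0,0],0,0]]' --newtons 30

```text
time: 29.12
tool_pos: [0.5372, -0.4371, 0.0308]
tool_rot: [3.14, 0.001, 1.379]
contact_force: [-0.8, -0.1, 6.4]
opening: 0.0439
grip_force: 30.0
```

Call:
carry_out --commands '[[[0,0,-0.03],0,0],[[0,0,-0.04],0,0],[[0,0,-0.05],0,0],[[0,0,-0.05],0,0],[[0,0,0],0.175,0],[[0,0,0],0.175,0],[[0,0,0],0.175,0],[[0,0,0],0.175,0],[[0,0,0],0.175,0],[[0,0,0],0.175,0],[[0,0,0],0.175,0],[[0,0,0],0.173,0],[[0,0,0],0,0],[[0,0,0],0,0]]'

```text
time: 30.88
tool_pos: [0.5366, -0.4366, 0.1993]
tool_rot: [-3.141, 0.001, -0.015]
contact_force: [-0.4, 0.4, -1.9]
opening: 0.0437
grip_force: 30.0
```

Call:
carry_out --commands '[[[0.0026,-0.0511,0],0,0],[[0.0026,-0.0511,0],0,0],[[0.0026,-0.0511,0],0,0],[[0.0026,-0.0511,0],0,0],[[0.0026,-0.0511,0],0,0],[[0.0026,-0.0511,0],0,0],[[0.0026,-0.0511,0],0,0],[[0.0026,-0.0511,0],0,0],[[0,0,0.05],0,0],[[0,0,0.05],0,0],[[0,0,0.03],0,0],[[0,0,0],0,0],[[0,0,0],0,0]]'

```text
time: 32.5
tool_pos: [0.5662, -0.0286, 0.0711]
tool_rot: [3.141, -0.002, -0.018]
contact_force: [0.9, -0.5, -1.5]
opening: 0.0435
grip_force: 30.0
```

```bash
python3 - <<'E'
from h import *
np.set_printoptions(precision=4,suppress=True)
o=robot.observe();print(o["tool_pos"],o["tool_rot"],o["opening"],o["contact_force"])
S=cam("side")
for p in(S,):
    for d in robot.tip_of(p,"heat_sink_mid")[:1]+robot.find_in(p,"heat_sink_mid")[:1]: print(round(d["p"],2),d["at"])
z=o["tool_pos"][2]-.031; print("expected mid",proj(S,[*o["tool_pos"][:2],z+.0125]))
a=S["pixels"][165:200,200:270]
g=cv2.cvtColor(a,cv2.COLOR_RGB2GRAY)
for r in range(0,35,1): print(165+r,' '.join('%3d'%v for v in g[r,::2]))
for i in(-.03,.03):
  for j in(-.022,.022): print("sink foot",proj(S,[o["tool_pos"][0]+i,o["tool_pos"][1]+j,z]),"pocket",proj(S,[.565+i*34/30,-.028+j*26/22,.021]))
E
```

```text
[ 0.5662 -0.0286  0.0711] [ 3.1413 -0.0022 -0.0178] 0.0435319292797837 [ 0.9119 -0.4823 -1.5484]
0.64 [231.6, 170.6]
0.61 [226.2, 173.6]
expected mid [230.1197 171.5465]
165 172 147 142 106 112 108 108 126 176 181 182 171 176 176 153 156 158 160 161 166 202 227 194 170 119 141 154 145 127 216 251 253 252 251 221
166 175 110 103  84  82  79  77 102 172 184 186 180 183 179 155 160 160 160 160 164 188 229 211 178 126 135 151 143  94 137 204 230 229 202 142
167 160  87  77  77  79  79  78  98 169 183 183 184 184 180 155 158 159 161 161 166 185 229 228 185 152 143 159 154  82  83 122 146 135 118  82
168 160  90  77  75  81  79  80  96 170 180 183 184 184 182 156 159 156 159 160 164 182 215 231 192 172 163 177 166  84  63  73  79  76  74  65
169 157  91  79  81  81  76  80  95 170 181 185 186 185 180 154 160 159 158 160 165 184 195 223 196 182 176 182 173  86  59  63  63  67  66  66
170 115  84  80  79  76  80  81  93 171 183 185 184 187 183 154 158 160 158 159 164 183 188 197 187 184 181 178 169  88  59  65  66  67  67  67
171  84  79  79  78  79  81  81  87 166 184 181 185 184 183 152 15
[... 3637 characters left out ...]
 113 126 124 122 121  91  80  86  78 108
197  86  85  87  89  90  94 102 105 116 132 139 140 147 145 152 186 151 145 153 146 135 114 106 117  94  97 125 126 123 123 104  82  89  81  91
198  86  87  97 103 109 121 135 141 140 144 146 145 146 146 168 239 162 148 158 155 116  89  89 102  78  80 121 123 121 119 106  80  82  77  86
199 106 109 123 139 139 142 143 143 147 144 145 143 135 129 148 247 184 165 151 155 132 130  88  80  76  68 110 117 106  94  85  79  75  75  80
sink foot [219.5522 183.309 ] pocket [218.0281 191.8813]
sink foot [214.9206 173.766 ] pocket [212.667  180.4304]
sink foot [245.9617 179.1121] pocket [247.7629 187.0188]
sink foot [240.6353 169.8276] pocket [241.4865 175.9163]
```

The sink and pocket edges match the prediction to about 1 px. I'll nudge x by −1 mm, lower and release.

Call:
carry_out --commands '[[[-0.001,0,0.012],0,0],[[0,0,0.008],0,0],[[0,0,0.005],0,0],[[0,0,0],0,0],[[0,0,0.004],0,0],[[0,0,0],0,0]]'

```text
time: 33.4
tool_pos: [0.565, -0.0263, 0.0437]
tool_rot: [-3.14, -0.003, -0.018]
contact_force: [-6.7, 11.5, 25.5]
opening: 0.0449
grip_force: 31.3
```

Call:
carry_out --commands '[[[0,0,-0.004],0,0],[[-0.001,-0.0015,0],0,0],[[-0.0005,-0.0015,0],0,0],[[0,0,0],0,0],[[0,0,0],0,0]]'

```text
time: 34.02
tool_pos: [0.5624, -0.0253, 0.0441]
tool_rot: [-3.141, 0.001, -0.019]
contact_force: [0.2, -0.0, -2.2]
opening: 0.0448
grip_force: 29.3
```

Call:
carry_out --commands '[[[0,0,0.002],0,0],[[0,0,0],0,0],[[0,0,0.001],0,0],[[0,0,0],0,0]]'

```text
time: 34.52
tool_pos: [0.5627, -0.0253, 0.0416]
tool_rot: [-3.141, 0.0, -0.019]
contact_force: [0.3, 0.9, -1.8]
opening: 0.045
grip_force: 29.3
```

Call:
carry_out --commands '[[[0,0,0.0015],0,0],[[0,0,0],0,0],[[0,0,0],0,0.52],[[0,0,0],0,0.58],[[0,0,0],0,0.58],[[0,0,0],0,0.58]]'

```text
time: 35.28
tool_pos: [0.5628, -0.0254, 0.0403]
tool_rot: [-3.142, -0.0, -0.019]
contact_force: [-0.6, 0.3, 0.6]
opening: 0.053
grip_force: 0.0
```

Call:
carry_out --commands '[[[0,0,-0.02],0,0.58],[[0,0,-0.06],0,0.6],[[0,0,-0.06],0,0.6],[[0,0,-0.06],0,0.6],[[-0.015,0.05,0],0,0.6],[[-0.015,0.05,0],0,0.6],[[-0.015,0.05,0],0,0.6],[[-0.015,0.05,0],0,0.6],[[-0.015,0.05,0],0,0.6],[[-0.015,0.05,0],0,0.6],[[0,0.05,0],0,0.6],[[0,0,0],0,0.6],[[0,0,0],0,0.6]]'

```text
time: 36.9
tool_pos: [0.4661, -0.3731, 0.2398]
tool_rot: [-3.141, 0.0, -0.019]
contact_force: [0.3, 0.0, -0.0]
opening: 0.0548
grip_force: 0.0
```

```bash
python3 - <<'E'
from h import *
np.set_printoptions(precision=4,suppress=True,linewidth=200)
S,T=cam("side"),cam("top")
nest={"standoff":(.4884,.0435,.027),"small_capacitor":(.487,-.0265,.02),"large_capacitor":(.643,-.0295,.026),"relay":(.6444,.0405,.019),"heat_sink":(.565,-.028,.0125)}
for n,(x,y,h) in nest.items():
  for c,p in(("S",S),("T",T)):
    print(n,c,"expect",proj(p,[x,y,.009+h]),[(round(d["p"],2),np.round(d["at"],1)) for d in robot.tip_of(p,n+"_mid")[:3]])
for nm,p,(a,b,c,d) in(("T",T,(196,212,232,250)),("S",S,(205,168,262,200))):
    g=cv2.cvtColor(p["pixels"],cv2.COLOR_RGB2GRAY)[b:d,a:c]
    print(nm); 
    for r in range(g.shape[0]): print(b+r,' '.join('%3d'%v for v in g[r]))
z=.034
for nm,p in(("T",T),("S",S)):
  print(nm,[proj(p,[.565+i,-.027+j,z]).round(1) for i,j in((-.03,-.022),(-.03,.022),(.03,.022),(.03,-.022))],"pocket",[proj(p,[.565+i,-.027+j,.021]).round(1) for i,j in((-.034,-.026),(-.034,.026),(.034,.026),(.034,-.026))])
E
```

```text
standoff S expect [189.6884 168.0925] [(0.63, array([187.2, 169.8]))]
standoff T expect [177.4746 264.5779] [(0.55, array([178.5, 266.6]))]
small_capacitor S expect [195.4198 185.7364] [(0.77, array([329.5, 180.4])), (0.73, array([194.7, 196.2])), (0.71, array([293.5, 165.2]))]
small_capacitor T expect [208.6741 264.9899] [(0.5, array([194.8, 160.3])), (0.44, array([210. , 263.1])), (0.4, array([238.5, 142.8]))]
large_capacitor S expect [263.1905 173.4265] [(0.68, array([265.4, 172. ]))]
large_capacitor T expect [210.5795 197.3754] [(0.61, array([212.8, 197.5]))]
relay S expect [254.9108 162.0353] []
relay T expect [181.3569 197.6073] [(0.63, array([184. , 197.9]))]
heat_sink S expect [230.0504 183.5059] []
heat_sink T expect [210.4027 231.3073] [(0.58, array([211.4, 232.9]))]
T
212 144 157 144 166 184 184 183 181 184 185 184 181 183 183 183 182 187 185 186 187 188 188 187 187 188 181 168 181 197 159 179 228 124  93  91  88
213 151 164 163 172 177 184 181 178 180 183 181 184 181 183 184 184 181 186 186 185 184 183 183 187 184 182 180 184 182 147 189 235 121  87  84  84
214 131 151 14
[... 12429 characters left out ...]
28 127 120 116 107  92  78  69  84 118 127 129 127 125 123 125 118 116 108  92
199 228 235 220 197 184 185 193 194 190 178 163 146 147 159 159 159 160 156 154 156 151 148 147 146 144 148 155 159 163 175 153 156 172 162 148 142 130 143 122  99  91  86  80  74  65  70  94 114 119 117 113 110 105 100  91  88  85
T [array([218.4, 243.8]), array([199.3, 243.9]), array([199.8, 218. ]), array([218.7, 217.8])] pocket [array([221. , 245.8]), array([198.6, 246. ]), array([199.2, 217. ]), array([221.3, 216.8])]
S [array([219. , 185.4]), array([214.4, 175.8]), array([240. , 171.9]), array([245.3, 181.2])] pocket [array([217.9, 191.7]), array([212.6, 180.2]), array([241.4, 175.7]), array([247.6, 186.8])]
```

The side view is blocked by the hand, so I'll move it aside and look again.

Call:
carry_out --commands '[[[-0.05,0,0],0,0.6],[[-0.05,0.01,0],0,0.6],[[-0.05,0.01,0],0,0.6],[[-0.04,0.01,0],0,0.6],[[0,0,0],0,0.6],[[0,0,0],0,0.6]]'

```text
time: 38.25
tool_pos: [0.2762, -0.4002, 0.2403]
tool_rot: [3.141, -0.001, -0.019]
contact_force: [-0.2, 0.4, -0.1]
opening: 0.0553
grip_force: 0.0
```

```bash
python3 - <<'E'
from h import *
np.set_printoptions(precision=4,suppress=True,linewidth=200)
S,T=cam("side"),cam("top")
nest={"standoff":(.4884,.0435,.027),"small_capacitor":(.487,-.0265,.02),"large_capacitor":(.643,-.0295,.026),"relay":(.6444,.0405,.019),"heat_sink":(.565,-.028,.0125)}
for n,(x,y,h) in nest.items():
    print(n,"expect",proj(S,[x,y,.009+h]),[(round(d["p"],2),np.round(d["at"],1)) for d in robot.tip_of(S,n+"_mid")[:3]])
g=cv2.cvtColor(S["pixels"],cv2.COLOR_RGB2GRAY)[166:200,205:256]
for r in range(g.shape[0]): print(166+r,' '.join('%3d'%v for v in g[r]))
for z in(.034,.037): print(z,[proj(S,[.563+i,-.029+j,z]).round(1) for i,j in((-.03,-.022),(-.03,.022),(.03,.022),(.03,-.022))])
# relay: top face bright centroid region
g=cv2.cvtColor(S["pixels"],cv2.COLOR_RGB2GRAY)[148:182,238:274]
for r in range(g.shape[0]): print(148+r,' '.join('%3d'%v for v in g[r]))
for z in(.047,.021): print("relay",z,[proj(S,[.6435+i,.0398+j,z]).round(1) for i,j in((-.014,-.0105),(-.014,.0105),(.014,.0105),(.014,-.0105))])
E
```

```text
standoff expect [189.6884 168.0925] [(0.62, array([187.1, 169.2]))]
small_capacitor expect [195.4198 185.7364] [(0.73, array([297.2, 163.3])), (0.55, array([331.3, 180. ])), (0.45, array([193.7, 183.8]))]
large_capacitor expect [263.1905 173.4265] [(0.53, array([264.7, 172.2]))]
relay expect [254.9108 162.0353] [(0.59, array([253.2, 159.7]))]
heat_sink expect [230.0504 183.5059] [(0.81, array([228.4, 184.3]))]
166 158 164 175 175 178 178 178 179 178 174 165 140 109 114 143 162 167 151 165 174 138  99 100 129 158 173 178 179 177 179 177 178 176 169 160 164 176 177 179 178 177 175 157 121 120 134 146 147 147 140 120
167 165 160 170 174 178 177 181 177 176 177 172 154 120 103 121 161 187 162 163 168 151 110  94 111 139 169 180 178 179 176 177 179 178 174 164 157 173 178 177 177 179 176 171 148 128 137 152 157 154 147 119
168 168 161 168 176 178 178 177 179 178 178 176 159 125  97 107 140 155 144 162 168 163 138 107 104 132 161 175 175 180 178 182 179 177 176 170 158 173 177 179 180 178 178 174 168 154 159 164 171 173 162 134
169 168 157 164 177 177 180 176 178 178 177 177 166 141  99 10
[... 11125 characters left out ...]
63  64  62  63  63  64  63  65  67  78  94 137
179 234 238 234 229 216 175 146 153 153 167 179 179 179 176 171 150 106  78  63  58  64  64  67  65  63  63  65  67  66  66  65  65  64  72  98 142
180 231 228 228 231 229 212 166 150 156 156 173 178 178 178 174 160 123  86  68  61  62  65  62  64  64  67  64  65  66  67  65  64  70  88 124 158
181 232 221 215 226 230 219 174 150 152 154 165 174 177 179 177 171 155 121  91  76  68  67  67  63  63  68  67  67  71  71  72  81  99 132 162 174
relay 0.047 [array([250.1, 158. ]), array([247.6, 154. ]), array([258.9, 152.4]), array([261.5, 156.3])]
relay 0.021 [array([250.3, 167.7]), array([247.8, 163.6]), array([258.9, 162. ]), array([261.5, 166. ])]
```

Call:
carry_out --commands '[[[0.0327,-0.0472,0],0,0],[[0.0327,-0.0472,0],0,0],[[0.0327,-0.0472,0],0,0],[[0.0327,-0.0472,0],0,0],[[0.0327,-0.0472,0],0,0],[[0.0327,-0.0472,0],0,0],[[0.0327,-0.0472,0],0,0],[[0.0327,-0.0472,0],0,0],[[0,0,0.06],0,0],[[0,0,0.06],0,0],[[0,0,0.05],0,0],[[0,0,0.012],0,0],[[0,0,0],0,0],[[0,0,0.004],0,0],[[0,0,0],0,0]]' --newtons 10

```text
time: 40.48
tool_pos: [0.5452, -0.0276, 0.0556]
tool_rot: [3.141, -0.003, -0.019]
contact_force: [0.3, -0.5, 0.3]
opening: 0.0001
grip_force: 0.0
```

Call:
carry_out --commands '[[[0,0,0.002],0,0],[[0,0,0],0,0],[[0,0,0.001],0,0],[[0,0,0],0,0]]'

```text
time: 40.98
tool_pos: [0.5444, -0.0274, 0.0513]
tool_rot: [-3.142, -0.0, -0.019]
contact_force: [-0.2, -0.0, 1.2]
opening: 0.0005
grip_force: 0.6
```

The left end is at z ≈ 0.034, as it should be when seated. Next, the right end.

Call:
carry_out --commands '[[[0,0,-0.012],0,0],[[0.036,0,0],0,0],[[0,0,0.009],0,0],[[0,0,0],0,0],[[0,0,0.002],0,0],[[0,0,0],0,0],[[0,0,0.0015],0,0],[[0,0,0],0,0]]'

```text
time: 41.98
tool_pos: [0.5803, -0.0281, 0.0513]
tool_rot: [3.142, -0.0, -0.019]
contact_force: [-1.9, 0.8, 5.4]
opening: 0.0006
grip_force: 2.4
```

Both ends are level at the seated height. I'll retract and hand in.

Call:
carry_out --commands '[[[0,0,-0.03],0,0],[[0,0,-0.06],0,0],[[0,0,-0.06],0,0],[[0,0,-0.05],0,0],[[0,0,0],0,0],[[0,0,0],0,0]]'

```text
time: 42.72
tool_pos: [0.5798, -0.028, 0.25]
tool_rot: [-3.141, 0.001, -0.019]
contact_force: [0.3, -0.7, -0.3]
opening: 0.0004
grip_force: 0.0
```

```bash
python3 - <<'E'
from h import *
S=cam("side")
for n in("standoff","small_capacitor","large_capacitor","relay","heat_sink"): print(n,[(round(d["p"],2),np.round(d["at"],1)) for d in robot.tip_of(S,n+"_mid")[:3]])
print(robot.hand_in())
E
```

```text
standoff []
small_capacitor [(0.66, array([331. , 182.9])), (0.64, array([296.2, 166.2])), (0.48, array([191.6, 185.9]))]
large_capacitor [(0.56, array([263.8, 172.4]))]
relay [(0.72, array([250.9, 160.8]))]
heat_sink [(0.86, array([227.8, 182.7]))]
the job is handed in; nothing more can be done
None
```

All five parts are standing in their own nests and released, and the job was handed in at about 43 s. In the last picture the network missed the standoff, but both cameras had found it in its nest shortly before.

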